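# Load a wooden plaque under the sprung hold-down of a desktop engraver

## Task

Load the blank wooden plaque into the engraver: tilt it in over the front rail, nose one end under the blue lip so that it pushes the sprung hold-down arm up, and slide it in flat on the bed beneath the arm. The back stop and the side fence are set differently each time, so feel for them: press the plaque's leading end against the stop and its left edge against the fence together, firmly but gently, then let go. Leave it flat and square with the arm bearing down on it and the other things where they are.

Things in the scene. Friction and masses are not known exactly. Their poses are not given: they have to be found in the camera images.
- engraver: Cream desktop flatbed engraver, fixed, 360 x 440 mm. Origin at table height, under the middle of the loading place on the bed. x: front rail to back of machine, y: to its left, z up. Bed top at z = 30 mm, clear (but for the arm) over x -75 to 63, y -70 to 19. Side housings 57 mm high beyond y = -132 and 252; gantry beyond x = 138, 145 mm high.
- front_rail (a point): Middle of the top inner edge of the cream front rail: engraver x = -75, y = 0, z = 45 mm, so 15 mm above the bed. The rail runs along y across the whole machine and is 20 mm thick (x = -95 to -75). The plaque must be tilted in over it.
- back_stop: White scale strips, fixed, that carry the dark steel back stop (two black thumb nuts). Origin at engraver x = 65, y = 0, z = 30 mm, axes as the engraver's. The stop is a bar 96 mm wide, 12 mm high, facing the front. It is locked anywhere from -2 to +8 mm in x of this origin; the setting is not reported: find it by touch or sight.
- side_fence: White scale strips, fixed, that carry the dark steel side fence (two black thumb nuts) left of the plaque's place. Origin at engraver x = 0, y = 27.5, z = 30 mm, axes as the engraver's. Its face looks to -y, runs x = 15 to 57 mm, 12 mm high, and is locked anywhere from -9 to +9 mm in y of this origin; not reported: find it by touch or sight.
- holddown (a joint): Sprung hold-down arm, 14 mm wide aluminium, hinged about the engraver's y axis at x = 95, y = 0, z = 52 mm, reaching forward over the back stop. Angle in rad: 0 at rest, grows as the foot is lifted, at most 0.8. Its spring presses the foot down with about 3.5 N at rest and 5 N at 0.15 rad. It does not stay up. With the plaque home it reads about 0.10.
- foot (a point): Underside of the arm's slippery pale blue foot, 22 mm wide, which bears on the plaque. At rest: engraver x = 35, y = 0, z = 33 mm, 3 mm above the bed. From it a blue lip slopes up to the front at 30 degrees; its rolled end is at x = 1 to 7 mm, underside 19 mm above the bed at rest. With the foot on it, the plaque drags at 3 to 5 N on the bed, up to 10 N while also held against a stop.
- plaque_center (a point): Centre of the plain dark walnut plaque, 130 x 55 x 9 mm, 30 to 65 g; x along the 130 mm length, z up. It starts flat on the table, centre 4.5 mm up. Either end may lead.
- coaster: Pale wooden disc 64 mm across, 6 mm thick, lying on the bed at the left of the fence; origin at the centre of its underside. Leave alone.
- fob: Red plastic key fob 40 x 24 x 5 mm, lying on the bed to the right of the plaque's place; origin under its centre. Leave alone.
- tape: Roll of cream masking tape, 90 mm across, 24 mm high, lying flat on the table; origin under its centre. Leave alone.
Things that resemble listed ones, but are neither listed nor needed, are in the scene too. Leave any purple or red look-alike of the part that bears plaque_center alone.

How it is judged:
By the outcome, as a careful person would: the job done as asked, in the order asked, and still so for the second after the job is handed in, with the robot touching nothing.
It also fails if it takes over 59 s, if anything falls off the work surface, if the arm or the gripper's body presses on something with over 40 N, if the wrist force passes 120 N, or if a joint passes its speed limit or range.

## Robot

A 6-joint arm with a two-finger parallel gripper is mounted at the origin on the work surface. World frame = base frame: x ahead of the robot, y to its left, z up, the work surface at z = 0. Lengths are in m, angles in rad, forces in N, time in s.
With the tool pointing down it reaches from about 0.35 to 0.725 m from the base axis. Payload 4.3 kg.
Tool frame: the origin (TCP) lies at the very end of the fingers, on their centre line; the grasp point (between the pads) lies 19 mm behind it (arm.grip_depth is the distance from the TCP to the grasp point, in m); y points along the fingers, x is the direction in which the jaws open and shut, and the axes are right-handed (so a half turn about y gives the same grasp; the last joint's range is limited). The gripper opens to 85 mm and grips with 20 to 120 N. Pads are 22 mm wide; open, the fingers measure 114 mm over their backs; the gripper's body (76 mm by 85 mm) begins 54 mm behind the grasp point. The pads swing forward as they close: fully open they stand 13 mm farther back than shut.
Start: joints at [-1.297, 0.377, 0.081, 1.274, 0, 1.46], TCP at [0.215, -0.533, 0.231] pointing down, gripper open.
Joint ranges: [-2.72, 2.72], [-0.84, 1.66], [-1.02, 1.22], [-1.77, 2.12], [-1.37, 1.28], [-3.14, 3.14]. Speed limits (rad/s): [2.57, 2.57, 3.14, 3.14, 3.14, 3.14].

## Interface

Orientations are given as a unit quaternion [w, x, y, z].
In Python, from plant import arm, eoat, kin, imaging, workorder, models gives the robot as it stands. Calls block until the motion is done:
- arm.move_pose(position, orientation): joint-space move of the TCP to a pose.
- arm.move_l(position, rot=None, feed=0.15, until_force=None): straight line of the TCP; rot=None keeps the orientation; feed is the mean speed in m/s. With until_force (N) it stops when the force on the tool has changed by that much, and returns True; else False.
- arm.movej(angles): joint-space move.
- eoat.gripper_to(opening, grip_force=None): finger opening in m; grip_force is the grip in N (None keeps the last); returns when the fingers have stopped.
- arm.dwell(seconds).
- kin.inverse_kinematics(position, orientation): joint angles nearest the present ones, or None.
- arm.read_state(): the state.
- imaging.camera(name): name is "side" or "top" or "wrist"; returns the picture (420x560x3 uint8, red, green, blue); there is no depth.
- imaging.camera_params(name): a dict with "mtx" (3x3 intrinsics, pixels), "R" (3x3) and "t" (3): a world point X has camera coordinates R X + t. Camera axes: x right, y down, z forward; pixel columns grow to the right and rows downward; lengths in m; the calibration is good to about 2 mm. The wrist camera is an equidistant fisheye: a pixel r from the principal point sees the ray r / f radians off the axis. A picture is of the moment at which its call begins: read the wrist's pose just before it. camera_params takes no time and is no camera call; for the wrist camera it gives the pose at the moment of the call.
A pose or a line that the arm cannot do raises arm.Unreachable and nothing moves.
- workorder.sign_off(): hands the job in, once; it reports no verdict.
Trained networks look in the newest picture that a camera, given by its name, has taken for a name from the list of things; names that differ only in an ending like _2 or _b are one class to them, and where a whole thing is asked for, a point or a joint stands for the part that bears it (a point fixed in the world has none). Each returns a list of dicts, best first, with "confidence" (0 to 1); they miss things now and then, are a little off and sometimes report something else, mostly with a low value. They report only what shows in the picture. A call takes as long as a camera call. They do not tell look-alikes from the thing itself.
- models.spot_in(camera, thing): "bbox" ([left, top, width, height] in pixels, round what is visible of it).
The state is a dict: "time": time; "joints": joint angles; "dq": joint speeds; "joint_torque": joint torques, N m; "ee_pos": TCP position; "orientation": TCP orientation; "contact_force": force on the tool from outside, world axes, zero at the start; "moment": the same for the moment, N m; "opening": finger opening in m.
Only numpy, scipy, OpenCV 4.12 (cv2) and the standard library are available. Lean on these libraries where they do the work, as an engineer would, in place of code of your own. Each camera call takes 0.05 s, during which the arm holds its last target.

## Working session

There is one attempt and no reset: what is moved stays moved. The work goes in short steps, each a Python script; the robot and the scene stay as the last script left them, time stands still between calls to the robot, and variables do not carry over. Pictures are saved under pics/ and viewed, and the job is handed in when it is done.

```bash
ls; mkdir -p pics; python3 - <<'E'
from plant import arm, eoat, kin, imaging, workorder, models
import cv2
for n in ("side","top","wrist"):
    im=imaging.camera(n); cv2.imwrite(f"pics/a_{n}.png",cv2.cvtColor(im,cv2.COLOR_RGB2BGR))
    p=imaging.camera_params(n); print(n,p)
    for t in ("engraver","back_stop","side_fence","holddown","plaque_center","coaster","fob","tape","foot","front_rail"):
        try: print(t,[(d['bbox'],round(d['confidence'],2)) for d in models.spot_in(n,t)])
        except Exception as e: print(t,e)
s=arm.read_state(); print(s)
E
```

```text
pics
side {'mtx': array([[448.06198008,   0.        , 279.61789405],
       [  0.        , 448.06198008, 209.37709587],
       [  0.        ,   0.        ,   1.        ]]), 'R': array([[ 0.99260858, -0.11990984,  0.0187039 ],
       [-0.07113334, -0.69972173, -0.71086535],
       [ 0.09832727,  0.70428058, -0.70307938]]), 't': array([-0.59234671,  0.01750623,  1.33648082])}
engraver [([219.9, 98.5, 133.7, 117.9], 0.67), ([277.6, 152.2, 21.6, 28.4], 0.33)]
back_stop [([277.2, 155.6, 23.5, 21.6], 0.49)]
side_fence []
holddown [([262.1, 133.8, 18.3, 9.5], 0.44)]
plaque_center [([239.0, 233.8, 29.7, 35.1], 0.61), ([229.5, 330.8, 29.1, 52.2], 0.59)]
coaster [([259.1, 132.2, 17.6, 11.1], 0.48)]
fob [([276.5, 183.4, 11.5, 5.9], 0.49)]
tape [([301.5, 254.7, 32.7, 28.3], 0.85), ([278.3, 155.0, 18.3, 24.4], 0.73), ([219.1, 98.1, 133.3, 116.9], 0.5)]
foot []
front_rail [([220.9, 96.8, 130.9, 119.6], 0.9)]
top {'mtx': array([[507.81402882,   0.        , 276.84410688],
       [  0.        , 507.81402882, 202.12010434],
       [  0.        ,   0.        ,   1.        ]]), 'R': array([[-0.00481463,
[... 1251 characters left out ...]
ont_rail []
{'time': 1.65, 'joints': array([-1.29728078e+00,  3.77303061e-01,  8.09735462e-02,  1.27441097e+00,
        6.42832719e-06,  1.46046136e+00]), 'dq': array([-1.09821069e-03,  2.16884250e-03,  2.58331435e-04,  2.15406627e-05,
        5.86905855e-05,  3.07370585e-03]), 'joint_torque': array([ 3.43865340e-04, -4.63504493e+01,  2.70150179e+01,  3.32715608e-04,
       -1.27390535e-04,  4.09593341e-06]), 'ee_pos': array([ 0.21532772, -0.53317963,  0.23131735]), 'orientation': array([-0.58618294,  0.58620503, -0.39542831,  0.39546135]), 'contact_force': array([ 0.52849249, -0.09845633,  0.15950476]), 'moment': array([-0.03494217,  0.00858352,  0.0225222 ]), 'opening': 0.0854730130033097}
```

View images.

View pics/a_top.png

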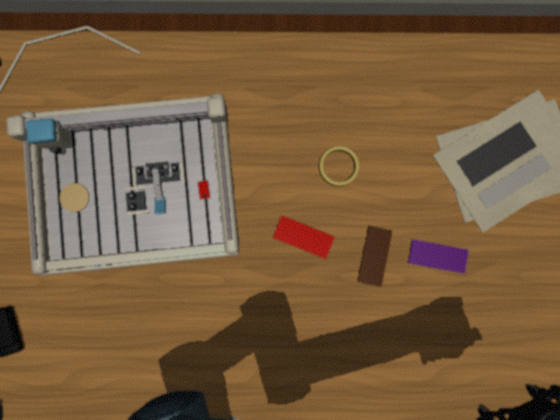

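View pics/a_side.png

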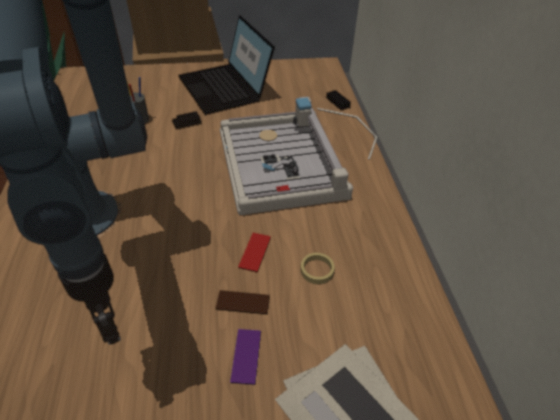

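View pics/a_wrist.png

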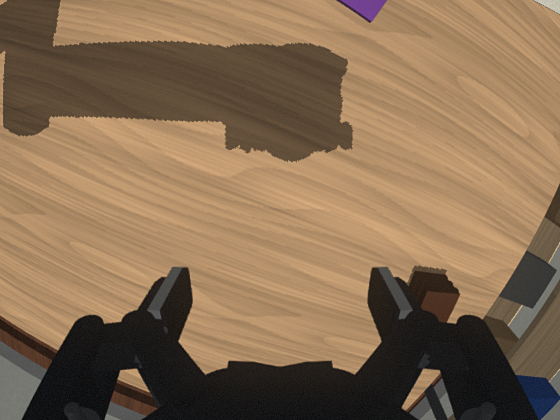

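```bash
cat > h.py <<'E'
import numpy as np, cv2
from scipy.spatial.transform import Rotation as Rn
def ray(p,u,v,fish=False):
    K=p["mtx"];x=(u-K[0,2])/K[0,0];y=(v-K[1,2])/K[1,1]
    if fish:
        r=np.hypot(x,y);d=np.array([x/r*np.sin(r),y/r*np.sin(r),np.cos(r)]) if r>1e-9 else np.array([0,0,1.])
    else: d=np.array([x,y,1.])
    R=np.asarray(p["R"]);c=-R.T@np.asarray(p["t"]);d=R.T@d
    return c,d/np.linalg.norm(d)
def onz(p,u,v,z,fish=False):
    c,d=ray(p,u,v,fish);return c+d*(z-c[2])/d[2]
def tri(rays):
    A=np.zeros((3,3));b=np.zeros(3)
    for c,d in rays:
        P=np.eye(3)-np.outer(d,d);A+=P;b+=P@c
    return np.linalg.solve(A,b)
def proj(p,X,fish=False):
    X=np.atleast_2d(X);K=p["mtx"];c=(np.asarray(p["R"])@X.T).T+np.asarray(p["t"])
    if fish:
        r=np.hypot(c[:,0],c[:,1]);th=np.arctan2(r,c[:,2]);k=th/np.maximum(r,1e-12)
        return np.c_[K[0,2]+K[0,0]*c[:,0]*k,K[1,2]+K[1,1]*c[:,1]*k]
    return np.c_[K[0,2]+K[0,0]*c[:,0]/c[:,2],K[1,2]+K[1,1]*c[:,1]/c[:,2]]
E
python3 - <<'E'
from plant import imaging
import cv2,numpy as np
from h import *
im=cv2.imread("pics/a_top.png"); p=imaging.camera_params("top"); q=imaging.camera_params("side")
print("plaque side",onz(q,243,302,.009),"top",onz(p,375,256,.009))
def rect(im,x0,y0,x1,y1,f):
    c=im[y0:y1,x0:x1].astype(int); m=f(c).astype(np.uint8)
    n,l,s,_=cv2.connectedComponentsWithStats(m); k=1+np.argmax(s[1:,4]); pts=np.argwhere(l==k)[:,::-1]+[x0,y0]
    r=cv2.minAreaRect(pts.astype(np.float32)); return cv2.boxPoints(r),s[k,4]
b,a=rect(im,345,215,405,295,lambda c:c.sum(2)<190); print(a)
for u in b: print(u,onz(p,*u,.009))
print("mid",onz(p,*b.mean(0),.009))
cv2.imwrite("pics/a_topc.png",cv2.resize(im[85:285,0:250],None,fx=3,fy=3,interpolation=cv2.INTER_CUBIC))
E
```

```text
plaque side [ 0.46060432 -0.3619809   0.009     ] top [ 0.46071077 -0.35798872  0.009     ]
1380
[355.8536  280.68292] [ 0.40576962 -0.3136991   0.009     ]
[367.7512  225.16095] [ 0.53034334 -0.34281012  0.009     ]
[392.19998 230.39996] [ 0.51824111 -0.3982828   0.009     ]
[380.3024  285.92194] [ 0.39372502 -0.36868534  0.009     ]
mid [ 0.46175282 -0.35580102  0.009     ]
```

View pics/a_topc.png

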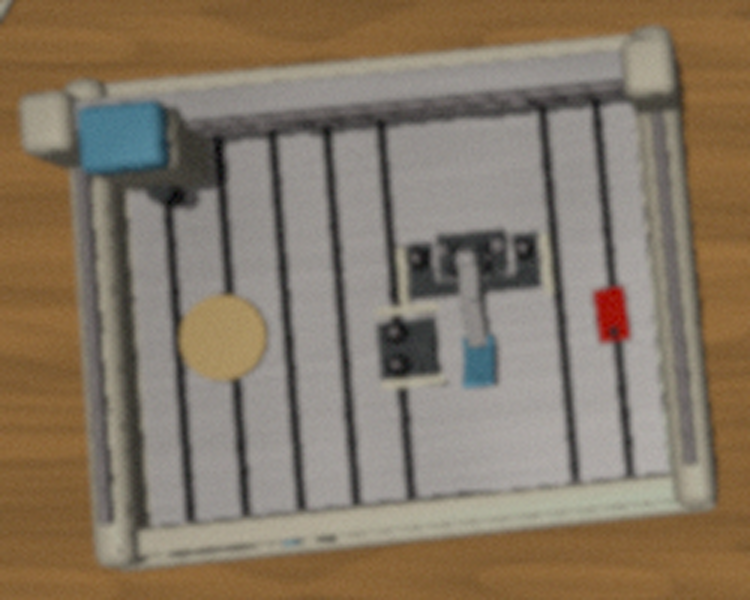

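```bash
python3 - <<'E'
from plant import arm,imaging,kin
from h import *
p=imaging.camera_params("top"); q=imaging.camera_params("side")
def c2p(u,v): return u/3,85+v/3
for n,(u,v),z in [("lip",(478,385),.054),("hinge",(468,255),.057),("railL",(140,525),.045),("railR",(690,480),.045),("cornFL",(100,565),.045),("cornFR",(712,508),.06)]:
    print(n,onz(p,*c2p(u,v),z))
# plaque triangulate
print(tri([ray(p,374,255.5),ray(q,243,302)]))
w=imaging.camera_params("wrist");s=arm.read_state();o=s['orientation'];Rt=Rn.from_quat([o[1],o[2],o[3],o[0]]).as_matrix()
c=-w["R"].T@w["t"]; print("cam in tool",Rt.T@(c-s['ee_pos']));print("Rcam_tool",w["R"]@Rt); print("tool axes",Rt); print(s['time'])
E
```

```text
lip [0.5565112 0.1181922 0.054    ]
hinge [0.65042748 0.12590458 0.057     ]
railL [0.45729018 0.36008725 0.045     ]
railR [ 0.48747108 -0.03371294  0.045     ]
cornFL [0.42898269 0.38761659 0.045     ]
cornFR [ 0.46760415 -0.05046757  0.06      ]
[ 0.46112131 -0.35725204  0.00188711]
cam in tool [-0.00038882 -0.14403373  0.08178629]
Rcam_tool [[ 9.99999938e-01  4.07826120e-05 -3.50013217e-04]
 [-3.18588053e-04 -3.19812375e-01 -9.47480840e-01]
 [-1.50579302e-04  9.47480893e-01 -3.19812342e-01]]
tool axes [[ 3.74493550e-01  2.12723990e-05  9.27229519e-01]
 [-9.27229518e-01 -5.20265956e-05  3.74493550e-01]
 [ 5.62069714e-05 -9.99999998e-01  2.40771863e-07]]
1.65
```

```bash
cat >> h.py <<'E'
class Eng:
    def __init__(s,x,y,yaw): s.o=np.array([x,y,0.]);s.yaw=yaw;s.R=Rn.from_euler('z',yaw).as_matrix()
    def w(s,X): return (s.R@np.atleast_2d(X).T).T+s.o
    def e(s,X): return (np.atleast_2d(X)-s.o)@s.R
def toolR(yaw,tilt=0.):
    """plaque axes: x nose dir; tilt>0 nose down. tool z=plaque x, tool y=-plaque z, tool x=-plaque y"""
    P=Rn.from_euler('z',yaw)*Rn.from_euler('y',tilt)
    P=P.as_matrix(); return np.c_[-P[:,1],-P[:,2],P[:,0]],P
def quat(R):
    q=Rn.from_matrix(R).as_quat(); return np.array([q[3],q[0],q[1],q[2]])
def snap(imaging,n,name):
    p=imaging.camera_params(n); im=imaging.camera(n); im=cv2.cvtColor(im,cv2.COLOR_RGB2BGR)
    cv2.imwrite(f"pics/{name}.png",im); np.savez(f"pics/{name}.npz",mtx=p["mtx"],R=p["R"],t=p["t"]); return im,p
E0=Eng(.5555,.118,np.radians(4.5))
E
python3 - <<'E'
from plant import arm,imaging,kin
from h import *
R,_=toolR(E0.yaw); q=quat(R)
for X in ([.02,0,.2],[-.03,-.04,.2],[-.045,0,.031],[-.045,0,.1]):
    print(X,kin.inverse_kinematics(E0.w(X)[0],q))
R2,_=toolR(E0.yaw-.28); print(kin.inverse_kinematics([.42,-.35,.1],quat(R2)))
t=arm.read_state()['time']
arm.move_pose(E0.w([.02,0,.2])[0],q); print(arm.read_state()['time']-t)
snap(imaging,"wrist","w1")
arm.move_l(E0.w([-.03,-.04,.2])[0],feed=.25); print(arm.read_state()['time']-t)
snap(imaging,"wrist","w2")
E
```

```text
[0.02, 0, 0.2] [ 0.09696077  0.41271298  0.05290528  1.21098862  0.         -3.1231717 ]
[-0.03, -0.04, 0.2] [ 0.02354635  0.30496018 -0.1040266   1.16180955  0.          3.08659919]
[-0.045, 0, 0.031] [ 0.09926594  0.42689211 -0.40021722  0.743687    0.         -3.12086653]
[-0.045, 0, 0.1] [ 0.09926594  0.35269224 -0.30845158  0.90965251  0.         -3.12086653]
[-0.81078046  0.39524776 -0.24375235  0.93179622  0.          2.53227238]
3.8000000000000003Traceback (most recent call last):
  File "<stdin>", line 10, in <module>
plant.Unreachable: the arm cannot follow that straight line within its joint ranges
```

View pics/w1.png

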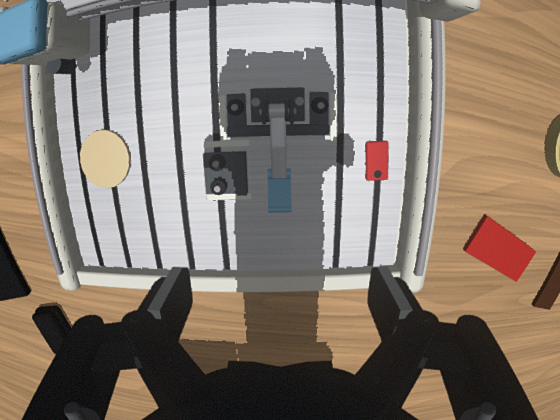

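```bash
python3 - <<'E'
from plant import arm,imaging,kin
from h import *
R,_=toolR(E0.yaw-.25); q=quat(R)
t=arm.read_state()['time']
print(kin.inverse_kinematics(E0.w([-.03,-.04,.2])[0],q))
arm.move_pose(E0.w([-.03,-.04,.2])[0],q); print(arm.read_state()['time']-t)
snap(imaging,"wrist","w2")
print(arm.read_state()['time'])
E
```

```text
[ 0.02354635  0.30496018 -0.1040266   1.16180955  0.         -2.94658612]
0.3666999999999998
5.9167
```

View pics/w2.png

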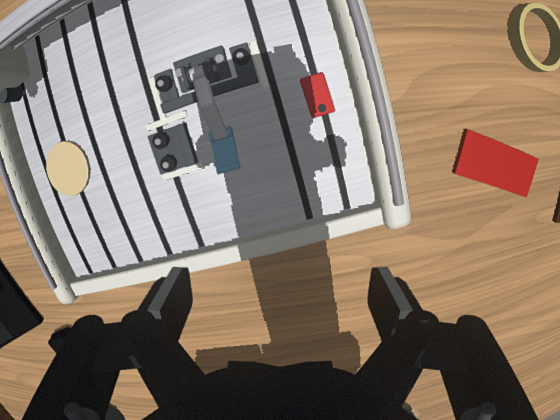

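```bash
python3 - <<'E'
import cv2
a=cv2.imread("pics/w1.png")[80:290,190:430]; cv2.imwrite("pics/w1c.png",cv2.resize(a,None,fx=3,fy=2.8,interpolation=cv2.INTER_CUBIC))
E
```

```text
(no output)
```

View pics/w1c.png

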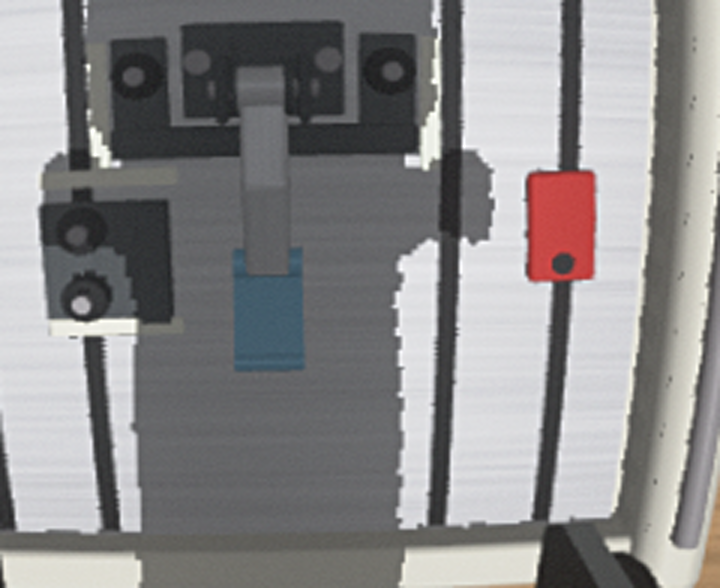

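```bash
python3 - <<'E'
import cv2
a=cv2.imread("pics/w2.png")[35:275,130:400]; cv2.imwrite("pics/w2c.png",cv2.resize(a,None,fx=2.5,fy=2.5,interpolation=cv2.INTER_CUBIC))
a=cv2.imread("pics/w1.png")[240:300,40:440]; cv2.imwrite("pics/w1d.png",cv2.resize(a,None,fx=2,fy=4,interpolation=cv2.INTER_CUBIC))
E
```

```text
(no output)
```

View pics/w2c.png

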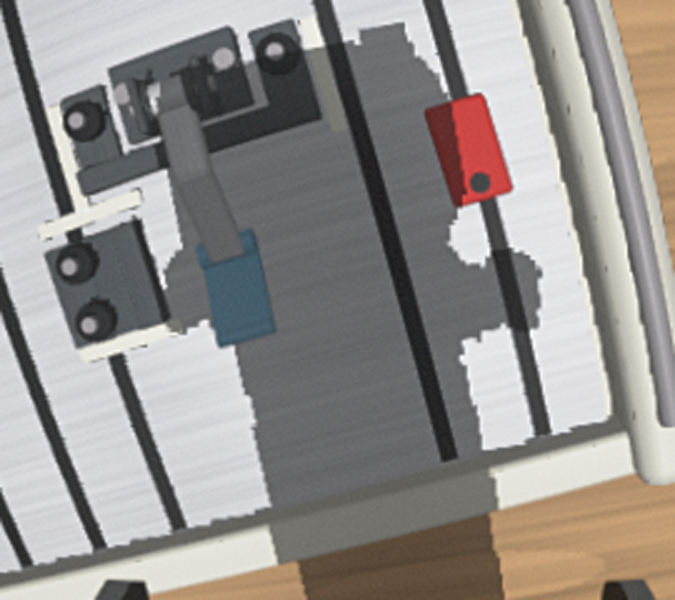

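View pics/w1d.png

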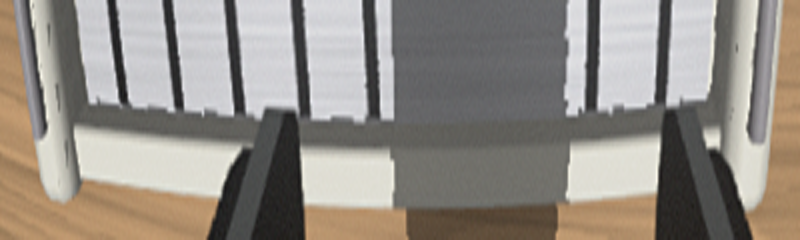

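```bash
cat > fit.py <<'E'
from h import *
from scipy.optimize import least_squares
P1=dict(np.load("pics/w1.npz"));P2=dict(np.load("pics/w2.npz"))
def line_res(P,E,px,x,z):  # distance in mm-ish of ray hit from rail line
    return [ (E.e(onz(P,u,v,z,True))[0][0]-x) for u,v in px]
lip=[(P1,(268.3,212.1),11),(P1,(291,212.1),-11),(P2,(217.6,173.8),11),(P2,(240,167.4),-11)]
top1=[(90,271.5),(280,277),(400,271.3)];top2=[(240,245),(328,225),(380,209.8)]
print("lip L",tri([ray(P1,*lip[0][1],True),ray(P2,*lip[2][1],True)]),"lip R",tri([ray(P1,*lip[1][1],True),ray(P2,*lip[3][1],True)]))
def res(v):
    E=Eng(v[0],v[1],v[2]);r=[]
    r+=line_res(P1,E,top1,-.075,.045)+line_res(P2,E,top2,-.075,.045)
    for P,(u,w),y in lip:
        X=E.w([v[3],y*1e-3,v[4]])[0]; d=proj(P,X,True)[0]-[u,w]; r+=list(d/1200)
    return np.array(r)
s=least_squares(res,[.5555,.118,.08,.001,.05]);print(s.x,np.degrees(s.x[2]));print(np.round(s.fun*1e3,2))
E
python3 fit.py; python3 - <<'E'
import cv2
a=cv2.imread("pics/w1.png")[120:215,195:340]; cv2.imwrite("pics/w1e.png",cv2.resize(a,None,fx=5,fy=5,interpolation=cv2.INTER_CUBIC))
a=cv2.imread("pics/w2.png")[65:185,140:270]; cv2.imwrite("pics/w2e.png",cv2.resize(a,None,fx=5,fy=5,interpolation=cv2.INTER_CUBIC))
E
```

```text
lip L [0.55379196 0.12842493 0.05633737] lip R [0.55555058 0.1069803  0.05598055]
[0.55138662 0.11745066 0.09147873 0.00319615 0.05576595] 5.241345016182265
[ 0.17  0.68  2.06 -0.21 -2.18 -0.52 -0.21 -0.03  0.34 -0.28 -0.11  0.16
  0.06  0.16]
```

View pics/w1e.png

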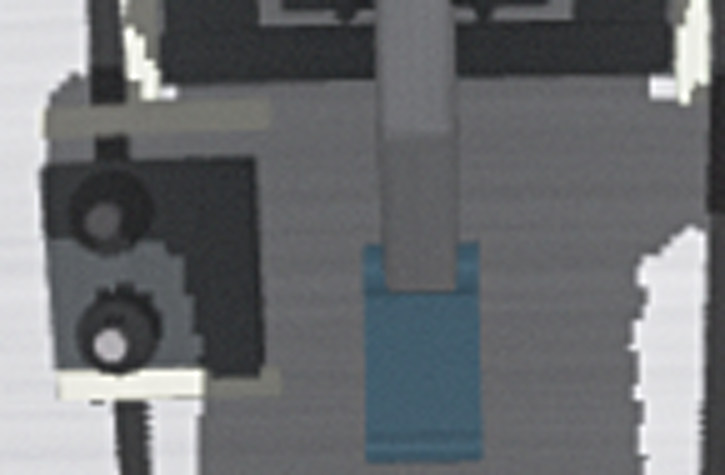

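View pics/w2e.png

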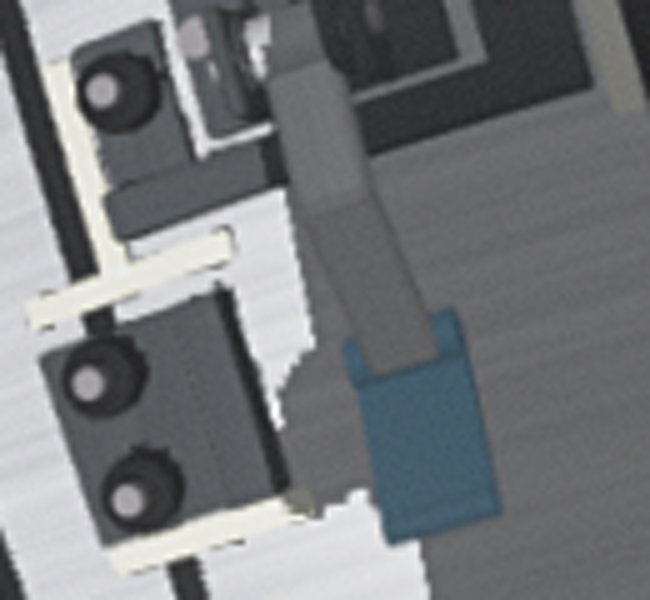

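```bash
cat > fit2.py <<'E'
from fit import *
def show(n,P,a,b,z,ax):
    A,B=onz(P,*a,z,True),onz(P,*b,z,True);d=B-A
    ang=np.degrees(np.arctan2(d[1],d[0])); E=Eng(.5528,.1175,np.radians(4.7))
    print(n,"ang",round(ang,2),"eng",np.round(E.e([A,B])*1e3,1).tolist())
show("fence w2 bot",P2,(198,162.6),(186.4,122),.030,0)
show("fence w2 top",P2,(194,163.4),(183,123),.042,0)
show("fence w1 bot",P1,(248,195),(246.2,151),.030,0)
show("fence w1 asif top",P1,(248,195),(246.2,151),.042,0)
show("stop w1 top",P1,(325,134.8),(228,137.2),.042,0)
show("stop w2 bot",P2,(258,83),(165,112.6),.030,0)
show("stop w2 astop",P2,(258,83),(165,112.6),.042,0)
show("rail w1",P1,(400,271.3),(90,271.5),.045,0)
show("rail w2",P2,(380,209.8),(240,245),.045,0)
E
python3 fit2.py
```

```text
lip L [0.55379196 0.12842493 0.05633737] lip R [0.55555058 0.1069803  0.05598055]
[0.55138662 0.11745066 0.09147873 0.00319615 0.05576595] 5.241345016182265
[ 0.17  0.68  2.06 -0.21 -2.18 -0.52 -0.21 -0.03  0.34 -0.28 -0.11  0.16
  0.06  0.16]
fence w2 bot ang 3.59 eng [[13.8, 33.3, 30.0], [56.3, 32.5, 30.0]]
fence w2 top ang 2.75 eng [[15.6, 33.9, 42.0], [56.2, 32.5, 42.0]]
fence w1 bot ang 5.29 eng [[10.9, 32.1, 30.0], [55.8, 32.6, 30.0]]
fence w1 asif top ang 5.29 eng [[14.5, 30.9, 42.0], [57.6, 31.3, 42.0]]
stop w1 top ang 95.81 eng [[72.9, -42.4, 42.0], [71.1, 48.2, 42.0]]
stop w2 bot ang 95.03 eng [[72.8, -45.4, 30.0], [72.2, 51.2, 30.0]]
stop w2 astop ang 95.03 eng [[72.0, -46.0, 42.0], [71.4, 47.0, 42.0]]
rail w1 ang 95.54 eng [[-73.1, -133.3, 45.0], [-78.4, 229.8, 45.0]]
rail w2 ang 95.12 eng [[-75.7, -132.3, 45.0], [-76.8, 14.3, 45.0]]
```

```bash
cat > fit3.py <<'E'
from h import *
for nm,seeds in (("w1",[(338,200),(375,225),(212,60),(175,60),(140,100),(105,60)]),("w2",[(265,60),(330,180),(135,50),(100,80),(75,120)])):
    P=dict(np.load(f"pics/{nm}.npz"));im=cv2.imread(f"pics/{nm}.png",0).astype(float)
    for u,v in seeds:
        for step in (1,):
            pts=[]
            for dirn in (-1,1):
                uu=u;r=v
                while 2<r<262:
                    seg=im[r,int(uu)-8:int(uu)+9]; 
                    if len(seg)<17: break
                    m=seg.max()-seg; m[m<0.5*m.max()]=0
                    if m.max()<60: break
                    c=int(uu)-8+(m*np.arange(17)).sum()/m.sum()
                    if abs(c-uu)>2.5: break
                    if (m>0).sum()<11: pts.append((c,r))
                    uu=c; r+=dirn
            if len(pts)<20: print(nm,u,v,"few",len(pts));continue
            W=np.array([onz(P,a,b,.030,True) for a,b in pts])
            k=np.polyfit(W[:,0],W[:,1],1);rs=W[:,1]-np.polyval(k,W[:,0]);ok=abs(rs)<.001
            if ok.sum()>15:k=np.polyfit(W[ok,0],W[ok,1],1)
            print(nm,(u,v),len(pts),ok.sum(),"len",round(np.ptp(W[:,0]),3),"yaw",round(np.degrees(np.arctan(k[0])),2))
E
python3 fit3.py
```

```text
w1 (338, 200) 201 198 len 0.267 yaw 5.65
w1 (375, 225) 83 82 len 0.093 yaw 5.61
w1 (212, 60) 81 68 len 0.133 yaw 5.96
w1 (175, 60) 250 250 len 0.263 yaw 5.61
w1 (140, 100) 244 243 len 0.264 yaw 5.64
w1 (105, 60) 76 73 len 0.08 yaw 5.6
w2 (265, 60) 215 215 len 0.224 yaw 5.63
w2 330 180 few 0
w2 (135, 50) 117 115 len 0.13 yaw 5.62
w2 100 80 few 0
w2 75 120 few 0
```

```bash
cat > fit4.py <<'E'
from fit2 import *
yaw=np.radians(5.63)
def show(n,P,pts,z):
    print(n,np.round(E.e([onz(P,*a,z,True) for a in pts])*1e3,1).tolist())
E=Eng(.5525,.1175,yaw)
lm=np.array([.55467,.11770,.056]);print("lip",E.e(lm)*1e3)
show("rail w1",P1,top1,.045);show("rail w2",P2,top2,.045)
show("fence w2 bot",P2,[(198,162.6),(186.4,122)],.030);show("fence w2 top",P2,[(194,163.4),(183,123)],.042)
show("fence w1 bot",P1,[(248,195),(246.2,151)],.030)
show("stop w1",P1,[(325,134.8),(228,137.2)],.042);show("stop w2",P2,[(258,83),(165,112.6)],.030)
T=dict(mtx=0)
from plant import imaging
t=imaging.camera_params("top")
E_=E
print("top lip",E.e(onz(t,159.5,213.3,.056))*1e3)
E
python3 fit4.py
```

```text
lip L [0.55379196 0.12842493 0.05633737] lip R [0.55555058 0.1069803  0.05598055]
[0.55138662 0.11745066 0.09147873 0.00319615 0.05576595] 5.241345016182265
[ 0.17  0.68  2.06 -0.21 -2.18 -0.52 -0.21 -0.03  0.34 -0.28 -0.11  0.16
  0.06  0.16]
fence w2 bot ang 3.59 eng [[13.8, 33.3, 30.0], [56.3, 32.5, 30.0]]
fence w2 top ang 2.75 eng [[15.6, 33.9, 42.0], [56.2, 32.5, 42.0]]
fence w1 bot ang 5.29 eng [[10.9, 32.1, 30.0], [55.8, 32.6, 30.0]]
fence w1 asif top ang 5.29 eng [[14.5, 30.9, 42.0], [57.6, 31.3, 42.0]]
stop w1 top ang 95.81 eng [[72.9, -42.4, 42.0], [71.1, 48.2, 42.0]]
stop w2 bot ang 95.03 eng [[72.8, -45.4, 30.0], [72.2, 51.2, 30.0]]
stop w2 astop ang 95.03 eng [[72.0, -46.0, 42.0], [71.4, 47.0, 42.0]]
rail w1 ang 95.54 eng [[-73.1, -133.3, 45.0], [-78.4, 229.8, 45.0]]
rail w2 ang 95.12 eng [[-75.7, -132.3, 45.0], [-76.8, 14.3, 45.0]]
lip [[ 2.17915308e+00 -1.38504162e-02  5.60000000e+01]]
rail w1 [[-74.4, 231.0, 45.0], [-75.4, 1.3, 45.0], [-74.9, -132.1, 45.0]]
rail w2 [[-76.2, 15.5, 45.0], [-78.8, -75.9, 45.0], [-77.5, -131.1, 45.0]]
fence w2 bot [[14.7, 33.1, 30.0], [57.1, 31.6, 30.0]]
fence w2 top [[16.5, 33.6, 42.0], [57.0, 31.5, 42.0]]
fence w1 bot [[11.7, 31.9, 30.0], [56.6, 31.6, 30.0]]
stop w1 [[72.5, -43.6, 42.0], [72.2, 47.0, 42.0]]
stop w2 [[72.4, -46.6, 30.0], [73.4, 50.0, 30.0]]
top lip [[ 3.95002748 -0.46777143 56.        ]]
```

```bash
cat >> h.py <<'E'
EN=Eng(.5525,.1175,np.radians(5.63))
def toolG(yaw,tilt=0.):
    P=(Rn.from_euler('z',yaw)*Rn.from_euler('y',tilt)).as_matrix()
    return np.c_[P[:,1],-P[:,2],-P[:,0]],P
E
python3 - <<'E'
from plant import arm,imaging,kin,models
from h import *
yaw=np.radians(-13.2); R,P=toolG(yaw); c=np.array([.4615,-.3565,0])
g=c+P@[-.045,0,0]; g[2]=.13
print(g,kin.inverse_kinematics(g,quat(R)))
R5,_=toolG(EN.yaw,.2);print(kin.inverse_kinematics(EN.w([-.04,.0045,.06])[0],quat(R5)))
t=arm.read_state()['time']
arm.move_pose(g,quat(R)); print(arm.read_state()['time']-t)
im,p=snap(imaging,"wrist","w3")
print(models.spot_in("wrist","plaque_center"))
print(arm.read_state()['contact_force'],arm.read_state()['time'])
E
```

```text
[ 0.41768895 -0.34622421  0.13      ] [-0.80906142  0.36305595 -0.20849381  0.99924656  0.         -0.57867796]
[ 0.10500072  0.56157881 -0.10860748  1.10060562  0.00133876  0.00660436]
2.0333000000000006
[{'bbox': [237.9, 171.2, 72.6, 133.8], 'confidence': 0.68}, {'bbox': [78.7, 243.8, 124.7, 52.2], 'confidence': 0.61}, {'bbox': [378.6, 210.6, 117.4, 62.0], 'confidence': 0.6}]
[ 0.05821709  0.11083469 -1.0536805 ] 8.05
```

View pics/w3.png

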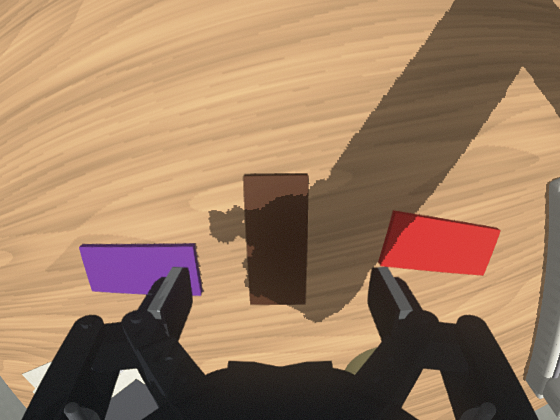

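```bash
python3 - <<'E'
from plant import arm,imaging
from h import *
P=dict(np.load("pics/w3.npz"));t=imaging.camera_params("top")
c=[(244,177),(308,176.5),(306.5,304),(249,303)]
W=np.array([onz(P,u,v,.009,True) for u,v in c]);print(W)
m=W.mean(0);print("mid",m,"len",np.linalg.norm(W[0]-W[3]),np.linalg.norm(W[1]-W[2]),"wid",np.linalg.norm(W[0]-W[1]),np.linalg.norm(W[2]-W[3]))
for a,b in((0,3),(1,2)): d=W[b]-W[a];print("yaw",np.degrees(np.arctan2(d[1],d[0])))
for a,b in((1,0),(2,3)): d=W[b]-W[a];print("yaw",np.degrees(np.arctan2(-d[0],d[1])))
mt=proj(P,m,True)[0]
print("tri",tri([ray(P,*mt,True),ray(t,374.3,255.6)]))
yaw=np.radians(-13.2);Rz=Rn.from_euler('z',yaw).as_matrix()
for n,u,v in(("purple",200,294),("purpleTop",195,244),("red",380,263)): print(n,(onz(P,u,v,.009,True)-m)@Rz)
E
```

```text
[[ 0.39229806 -0.37050105  0.009     ]
 [ 0.40412565 -0.318098    0.009     ]
 [ 0.53010315 -0.34453483  0.009     ]
 [ 0.51600262 -0.39982073  0.009     ]]
mid [ 0.46063237 -0.35823865  0.009     ] len 0.12713167116854182 0.12872154490511092 wid 0.053721238041006154 0.05705572644196192
yaw -13.333843259673486
yaw -11.851743734447691
yaw 167.28121661840083
yaw 165.69189433160713
tri [ 0.4616727  -0.35778808  0.00628559]
purple [ 0.05431603 -0.07667532  0.        ]
purpleTop [-0.00108201 -0.07547391  0.        ]
red [0.01932581 0.09848705 0.        ]
```

```bash
python3 - <<'E'
from plant import arm,imaging,kin,eoat
from h import *
yaw=np.radians(-13.1); R,P=toolG(yaw); c=np.array([.4610,-.3582,0])
g=c+P@[-.045,0,0]; q=quat(R)
t=arm.read_state()['time']
eoat.gripper_to(.067,60)
arm.move_pose([g[0],g[1],.03],q)
hit=arm.move_l([g[0],g[1],-.012],feed=.03,until_force=3)
s=arm.read_state();print(hit,s['ee_pos'],s['contact_force'],s['opening'],s['time']-t)
E
```

```text
True [ 0.41696338 -0.34779936 -0.00682905] [-0.83320337 -0.05770203  4.86600385] 0.06694451046191241 1.9166999999999987
```

```bash
python3 - <<'E'
from plant import arm,imaging,kin,eoat
from h import *
s=arm.read_state();t=s['time'];p=s['ee_pos']
arm.move_l([p[0],p[1],-.0036],feed=.05)
eoat.gripper_to(.05,70)
s=arm.read_state();print(s['ee_pos'],s['contact_force'],s['opening'])
np.save("grasp.npy",np.r_[s['ee_pos'],s['orientation']])
arm.move_l([p[0],p[1],.12],feed=.2)
s=arm.read_state();print(s['ee_pos'],s['contact_force'],s['opening'],s['time']-t)
snap(imaging,"wrist","w4");snap(imaging,"side","s4")
E
```

```text
[ 0.41710421 -0.347985   -0.00314304] [0.12938815 0.5931564  5.31691858] 0.052846341841825004
[ 0.41636455 -0.34716075  0.1188007 ] [-1.16973874  1.14273418 -0.20869163] 0.05306120584736999 1.2833000000000006
```

View pics/w4.png

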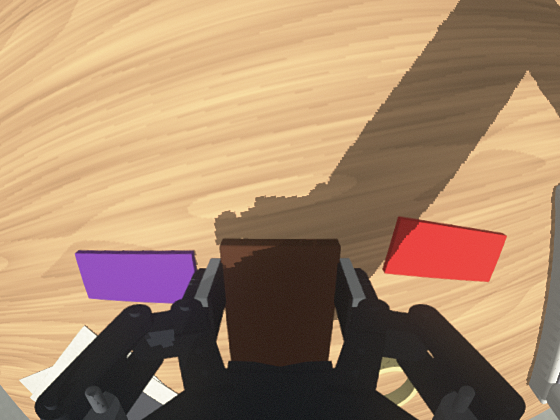

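View pics/s4.png

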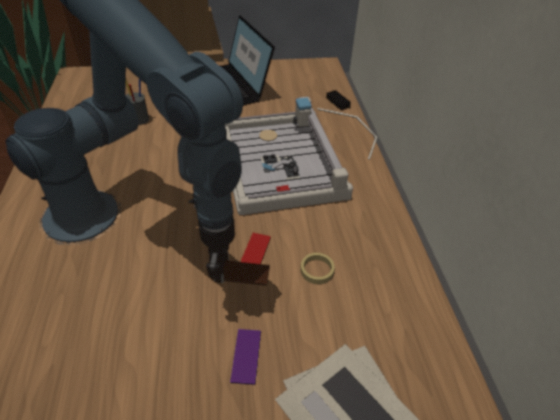

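```bash
python3 - <<'E'
from plant import arm,imaging
from h import *
P=dict(np.load("pics/w4.npz"));s=arm.read_state();o=s['orientation'];R=Rn.from_quat([o[1],o[2],o[3],o[0]]).as_matrix()
for u,v,z in((221,243.5,.1309),(339.5,243,.1309),(221,239.5,.1219),(339.5,239,.1219)):
    X=onz(P,u,v,z,True);print((X-s['ee_pos'])@np.c_[-R[:,2],R[:,0],-R[:,1]])
print(s['ee_pos'],Rn.from_matrix(R).as_euler('zyx',degrees=True))
im=cv2.imread("pics/w4.png")[225:260,200:360];cv2.imwrite("pics/w4c.png",cv2.resize(im,None,fx=5,fy=5,interpolation=cv2.INTER_CUBIC))
E
```

```text
[-0.02015813 -0.02683449  0.01282828]
[-0.02032618  0.02679987  0.01264472]
[-0.018041   -0.0285009   0.00384469]
[-0.01822098  0.02848411  0.00364966]
[ 0.41588893 -0.34666379  0.1180595 ] [  1.07329299 -76.8964774  -88.69764795]
```

View pics/w4c.png

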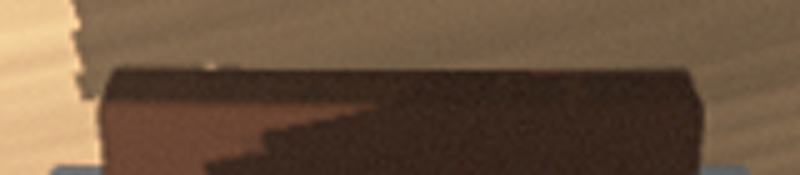

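```bash
cat >> h.py <<'E'
OFF=np.array([-.110,0,-.0031])
def pl(N,tilt,dyaw=0.):
    """N nose bottom edge in engraver mm, tilt deg -> tcp pos, quat"""
    R,P=toolG(EN.yaw+np.radians(dyaw),np.radians(tilt))
    return EN.w(np.array(N)*1e-3)[0]+P@OFF, quat(R)
E
python3 - <<'E'
from plant import arm,imaging,kin,eoat
from h import *
t=arm.read_state()['time'];print(t)
p,q=pl([-45,1,110],13);print(p,kin.inverse_kinematics(p,q));
for a in ([-15,1,36],13),([12,1,34],13),([58,1,31.5],8.5),([62,1,30],0): print(kin.inverse_kinematics(*pl(*a)))
arm.move_pose(p,q)
p,q=pl([-45,1,75],13); arm.move_l(p,rot=q,feed=.15)
s=arm.read_state();print(s['ee_pos']-p,s['contact_force'],s['time']-t)
snap(imaging,"wrist","w5");snap(imaging,"side","s5")
E
```

```text
11.35
[0.4002613  0.10349723 0.13172407] [ 9.91624196e-02  3.16707078e-01 -3.03602701e-01  1.17737926e+00
  2.02542012e-04  8.77305963e-04]
[ 9.91092925e-02  4.42628241e-01 -3.26597347e-01  1.02846346e+00
  1.90591032e-04  8.25540561e-04]
[ 9.90665681e-02  4.90762863e-01 -2.51785408e-01  1.05514079e+00
  1.80980124e-04  7.83911131e-04]
[ 9.90366775e-02  5.12583353e-01 -2.27655687e-01  9.78910230e-01
  1.14499159e-04  7.66131842e-04]
[ 0.09910106  0.42203617 -0.42143433  0.72732583  0.          0.00083903]
[-0.0004876  -0.00062799 -0.00011855] [-0.24880524  0.14735377 -0.1266036 ] 2.0417000000000005
```

View pics/s5.png

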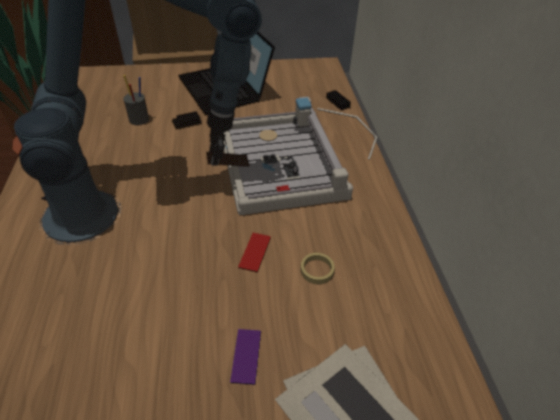

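View pics/w5.png

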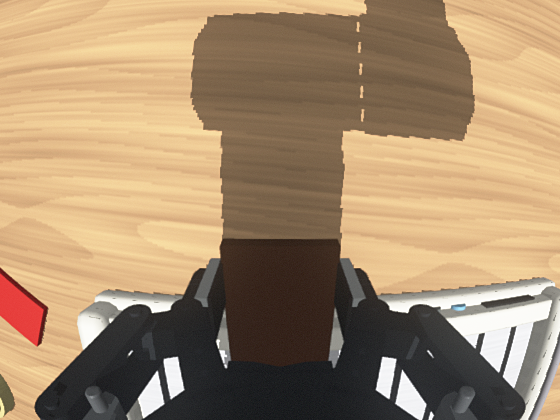

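```bash
cat > go.py <<'E'
from plant import arm,imaging,kin,eoat
from h import *
def go(N,tilt,feed=.08,uf=None,dyaw=0.):
    p,q=pl(N,tilt,dyaw);h=arm.move_l(p,rot=q,feed=feed,until_force=uf);s=arm.read_state()
    print(N,tilt,"hit" if h else "-", "err mm(eng)",np.round(((s['ee_pos']-p)@EN.R)*1e3,2),"F(eng)",np.round(s['contact_force']@EN.R,1),"M",np.round(s['moment']@EN.R,2),"t",round(s['time'],2),flush=True);return h
E
python3 - <<'E'
from go import *
if not go([-15,1,36],13,.1,8):
  if not go([0,1,35],13,.06,8):
    go([12,1,34],13,.05,15)
snap(imaging,"side","s6");snap(imaging,"top","t6")
for n in("s6","t6"):
    im=cv2.imread(f"pics/{n}.png");x,y,w,h=(200,80,180,150) if n=="s6" else (60,90,190,190)
    cv2.imwrite(f"pics/{n}c.png",cv2.resize(im[y:y+h,x:x+w],None,fx=4 if n=="s6" else 3,fy=4 if n=="s6" else 3,interpolation=cv2.INTER_CUBIC))
E
```

```text
[-15, 1, 36] 13 - err mm(eng) [-0.22  0.03  0.08] F(eng) [-0.3  0.8  0.1] M [ 0.05 -0.16 -0.03] t 14.13
[0, 1, 35] 13 - err mm(eng) [0.44 0.01 0.22] F(eng) [-0.7 -0.7  0.2] M [ 0.01 -0.17  0.03] t 14.53
[12, 1, 34] 13 - err mm(eng) [ 0.32 -0.   -0.09] F(eng) [0.6 0.2 0.3] M [ 0.03 -0.18 -0.04] t 14.93
```

View pics/s6c.png

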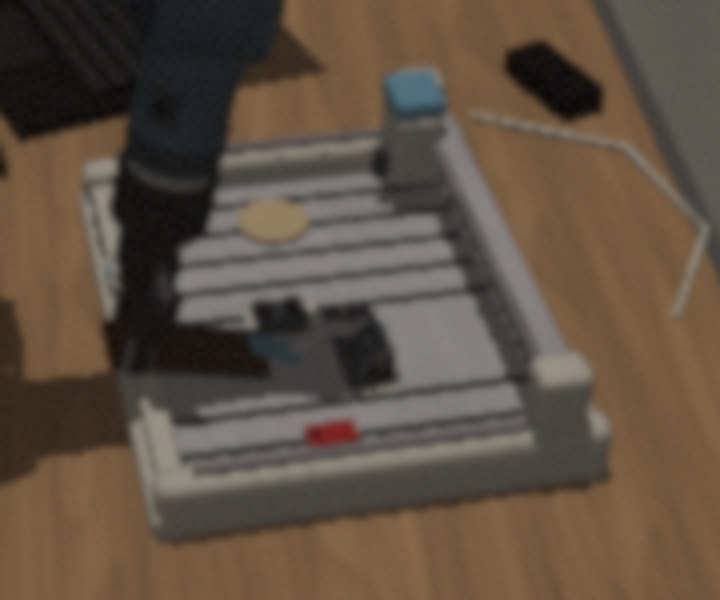

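```bash
python3 - <<'E'
from go import *
if not go([30,1,32.5],11.5,.04,20):
    go([58,1,31.3],8.5,.05,20)
snap(imaging,"side","s7");snap(imaging,"top","t7")
im=cv2.imread("pics/s7.png")[80:230,200:380];a=cv2.resize(im,(450,375),interpolation=cv2.INTER_CUBIC)
im=cv2.imread("pics/t7.png")[140:290,80:240];b=cv2.resize(im,(400,375),interpolation=cv2.INTER_CUBIC)
cv2.imwrite("pics/7c.png",np.hstack([a,b])[:,:800])
E
```

```text
[30, 1, 32.5] 11.5 - err mm(eng) [-4.05  0.04 -1.04] F(eng) [-7.7 -0.1  0.3] M [ 0.02  1.32 -0.01] t 15.62
[58, 1, 31.3] 8.5 - err mm(eng) [-3.68  0.1  -1.13] F(eng) [-7.2  0.6 -0.5] M [0.07 1.14 0.01] t 16.33
```

View pics/7c.png

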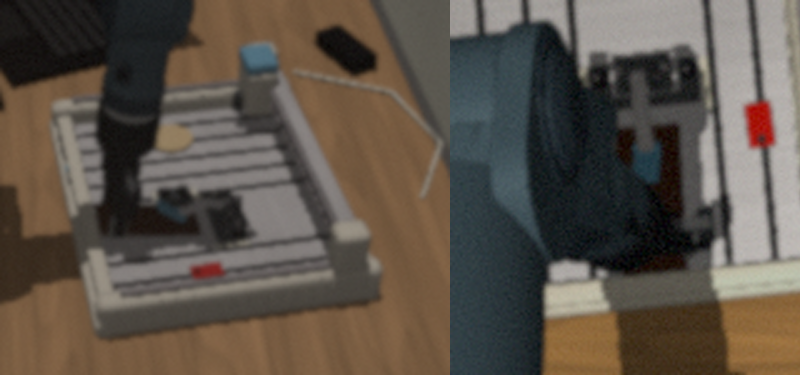

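```bash
python3 - <<'E'
from go import *
if not go([66,1,31.3],8.3,.04,12):
    go([66,1,31],4,.04,15)
    go([66,1,30.5],0.,.03,12)
snap(imaging,"side","s8");snap(imaging,"top","t8")
im=cv2.imread("pics/s8.png")[80:230,200:380];a=cv2.resize(im,(450,375),interpolation=cv2.INTER_CUBIC)
im=cv2.imread("pics/t8.png")[140:290,80:240];b=cv2.resize(im,(400,375),interpolation=cv2.INTER_CUBIC)
cv2.imwrite("pics/8c.png",np.hstack([a,b])[:,:800])
E
```

```text
[66, 1, 31.3] 8.3 - err mm(eng) [-3.21  0.07 -1.18] F(eng) [-5.6 -0.9 -0.4] M [0.06 0.96 0.03] t 16.78
[66, 1, 31] 4 - err mm(eng) [-1.06  0.02 -0.2 ] F(eng) [-2.4  0.  -2.3] M [ 0.1   0.55 -0.03] t 17.15
[66, 1, 30.5] 0.0 - err mm(eng) [ 0.4  -0.03  0.32] F(eng) [-1.   0.5 -2.2] M [0.05 0.21 0.01] t 17.57
```

View pics/8c.png

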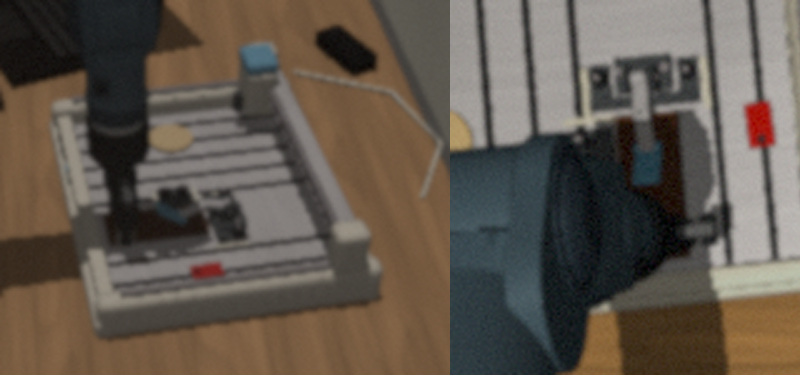

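```bash
python3 - <<'E'
from go import *
go([66,1,29.8],0.,.03)
arm.dwell(.1)
go([80,1,29.8],0.,.02,9)
arm.dwell(.1); s=arm.read_state(); print(np.round(s['contact_force']@EN.R,1),np.round(EN.e(s['ee_pos'])*1e3,2))
E
```

```text
[66, 1, 29.8] 0.0 - err mm(eng) [ 0.38 -0.04  0.18] F(eng) [-0.5 -0.5 -0.5] M [0.08 0.16 0.  ] t 17.93
[80, 1, 29.8] 0.0 hit err mm(eng) [-13.6   -0.03   0.14] F(eng) [-0.5 -1.2  4.1] M [0.1  0.06 0.01] t 18.31
[-0.5 -1.4  5.3] [[-43.6    0.99  26.87]]
```

```bash
python3 - <<'E'
from go import *
go([66.4,1,30.3],0.,.03)
for x in (68,70,72,74):
    h=go([x,1,30.3],0.,.03,12); 
    s=arm.read_state()
    if h or -s['contact_force']@EN.R[:,0]>9: break
E
```

```text
[66.4, 1, 30.3] 0.0 - err mm(eng) [ 0.   -0.   -0.24] F(eng) [ 0.9 -0.4 -1.7] M [ 0.01 -0.06 -0.06] t 18.66
[68, 1, 30.3] 0.0 - err mm(eng) [-1.55 -0.02 -0.33] F(eng) [-5.7 -1.   4.3] M [ 0.07  0.99 -0.05] t 18.91
[70, 1, 30.3] 0.0 - err mm(eng) [-3.55 -0.01 -0.39] F(eng) [-9.4 -0.9  9.9] M [ 0.07  1.85 -0.02] t 19.16
```

```bash
python3 - <<'E'
from go import *
go([70,1,31.3],0.,.05)
s=arm.read_state()
go([73,1,31.6],0.,.03,14)
snap(imaging,"side","s9");snap(imaging,"top","t9")
im=cv2.imread("pics/s9.png")[135:195,215:295];a=cv2.resize(im,(480,360),interpolation=cv2.INTER_CUBIC)
im=cv2.imread("pics/t9.png")[155:255,110:210];b=cv2.resize(im,(600,600),interpolation=cv2.INTER_CUBIC)
cv2.imwrite("pics/9a.png",a);cv2.imwrite("pics/9b.png",b)
E
```

```text
[70, 1, 31.3] 0.0 - err mm(eng) [-1.83  0.03 -0.94] F(eng) [-3.7  0.1 -1.9] M [0.01 0.87 0.02] t 19.41
[73, 1, 31.6] 0.0 - err mm(eng) [-0.31  0.05 -0.52] F(eng) [-2.9 -0.2 -2.5] M [0.07 0.83 0.06] t 19.66
```

View pics/9b.png

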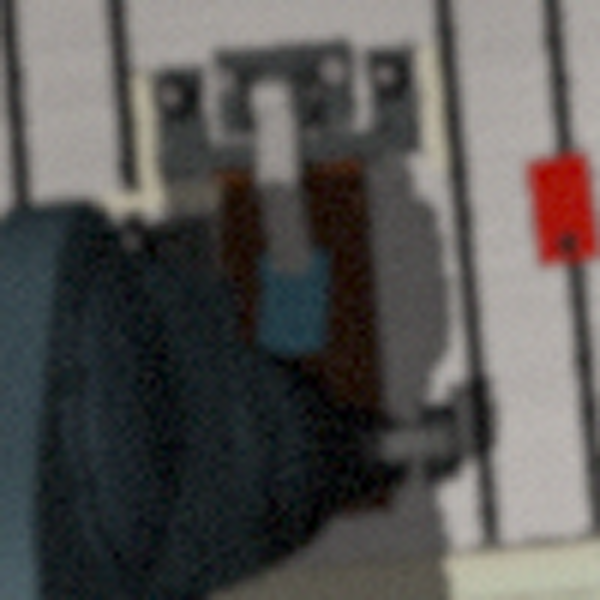

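View pics/9a.png

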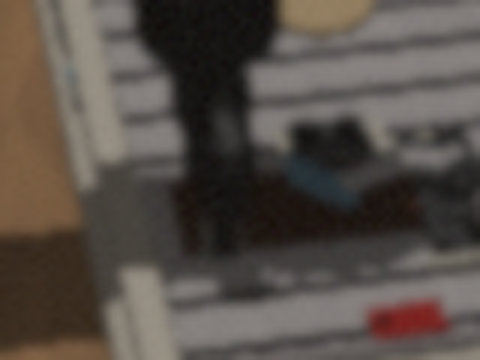

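```bash
python3 - <<'E'
from go import *
for x in (74,75,76,77,78,79):
    h=go([x,1,31.7],0.,.03,15); 
    s=arm.read_state()
    if h or -s['contact_force']@EN.R[:,0]>7.5: break
E
```

```text
[74, 1, 31.7] 0.0 - err mm(eng) [-1.11  0.   -0.46] F(eng) [-5.  0. -3.] M [-0.02  1.15  0.03] t 20.01
[75, 1, 31.7] 0.0 - err mm(eng) [-2.07 -0.02 -0.7 ] F(eng) [-6.7  0.6 -2.4] M [-0.    1.41  0.09] t 20.26
[76, 1, 31.7] 0.0 - err mm(eng) [-3.08 -0.05 -0.99] F(eng) [-8.4 -1.6 -2.5] M [-0.04  1.67  0.07] t 20.51
```

```bash
python3 - <<'E'
from go import *
for y in (3,5,6,7,8,9,10,11,12):
    h=go([76,y,31.7],0.,.03,15); 
    s=arm.read_state()
    if h or abs(s['contact_force']@EN.R[:,1])>8: break
E
```

```text
[76, 3, 31.7] 0.0 - err mm(eng) [-3.14 -1.45 -0.99] F(eng) [-8.  -4.  -1.9] M [-0.77  1.68 -0.33] t 20.76
[76, 5, 31.7] 0.0 - err mm(eng) [-3.22 -2.59 -1.03] F(eng) [-7.6 -7.2 -2.1] M [-1.37  1.8  -0.61] t 21.01
[76, 6, 31.7] 0.0 - err mm(eng) [-3.23 -3.04 -1.02] F(eng) [-9.1 -7.6 -1.4] M [-1.54  1.72 -0.75] t 21.26
[76, 7, 31.7] 0.0 - err mm(eng) [-3.27 -3.13 -1.05] F(eng) [-8.8 -8.7 -1.3] M [-1.59  1.72 -0.69] t 21.51
```

```bash
cat >> go.py <<'E'
def yawdeg():
    o=arm.read_state()['orientation'];R=Rn.from_quat([o[1],o[2],o[3],o[0]]).as_matrix()
    v=EN.R.T@R[:,0]; w=EN.R.T@(-R[:,2]); return np.degrees(np.arctan2(-v[0],v[1])),np.degrees(np.arcsin(-w[2]))
E
python3 - <<'E'
from go import *
print(yawdeg())
for y in (8,9,10):
    h=go([75.5,y,31.7],0.,.03,15); print(yawdeg(),arm.read_state()['opening'])
    s=arm.read_state()
    if h or abs(s['contact_force']@EN.R[:,1])>12: break
snap(imaging,"top","t10")
im=cv2.imread("pics/t10.png")[155:255,110:210];b=cv2.resize(im,(600,600),interpolation=cv2.INTER_CUBIC)
cv2.imwrite("pics/10b.png",b)
E
```

```text
(np.float64(-0.21393411802493187), np.float64(0.34565671963664263))
[75.5, 8, 31.7] 0.0 - err mm(eng) [-2.78 -3.29 -0.94] F(eng) [-7.8 -8.8 -1.3] M [-1.68  1.6  -0.61] t 21.76
(np.float64(-0.21342527862451027), np.float64(0.29449641404130356)) 0.052751105810007866
[75.5, 9, 31.7] 0.0 - err mm(eng) [-2.79 -4.16 -0.9 ] F(eng) [ -8.3 -11.8  -1.3] M [-2.18  1.61 -0.71] t 22.01
(np.float64(-0.24689183068599327), np.float64(0.29849775210251583)) 0.05263123021987983
[75.5, 10, 31.7] 0.0 - err mm(eng) [-2.78 -5.08 -0.87] F(eng) [ -8.1 -14.3  -1.5] M [-2.6   1.68 -0.74] t 22.26
(np.float64(-0.28294212517697215), np.float64(0.2986760862526988)) 0.05281537470793362
```

View pics/10b.png

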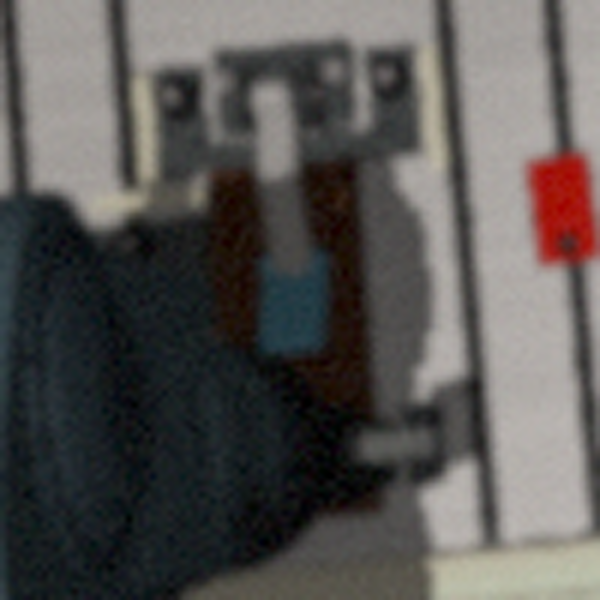

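```bash
python3 - <<'E'
from go import *
go([75.5,8.5,30.8],-0.2,.03,dyaw=.5); print(yawdeg())
arm.dwell(.15)
go([75.5,8,30.8],-0.2,.03,dyaw=.5); print(yawdeg())
eoat.gripper_to(.075)
s=arm.read_state();print(np.round(s['contact_force']@EN.R,1),np.round(EN.e(s['ee_pos'])*1e3,2),s['opening'],s['time'])
E
```

```text
[75.5, 8.5, 30.8] -0.2 - err mm(eng) [-2.56 -3.32 -0.31] F(eng) [-9.6 -9.3  2.3] M [-1.61  1.85 -0.67] t 22.56
(np.float64(0.28102837178456885), np.float64(0.06090976966579762))
[75.5, 8, 30.8] -0.2 - err mm(eng) [-2.55 -2.85 -0.31] F(eng) [-9.7 -8.5  2. ] M [-1.38  1.83 -0.61] t 22.96
(np.float64(0.2962602936210572), np.float64(0.06148115045951513))
[ 0.5  0.7 -0.2] [[-32.27   7.29  28.34]] 0.07507983509335665 23.3083
```

```bash
python3 - <<'E'
from go import *
s=arm.read_state();p=s['ee_pos']
arm.move_l([p[0],p[1],.12],feed=.12)
p2=EN.w([-.03,-.02,.2])[0];R,_=toolR(EN.yaw-.25)
print(kin.inverse_kinematics(p2,quat(R)))
arm.move_pose(p2,quat(R)); print(arm.read_state()['time'])
im,_=snap(imaging,"wrist","w11")
cv2.imwrite("pics/w11c.png",cv2.resize(im[60:260,120:340],None,fx=3,fy=3,interpolation=cv2.INTER_CUBIC))
E
```

```text
[ 0.05948143  0.30287094 -0.10693302  1.16099237  0.         -2.93037327]
26.7167
```

View pics/w11c.png

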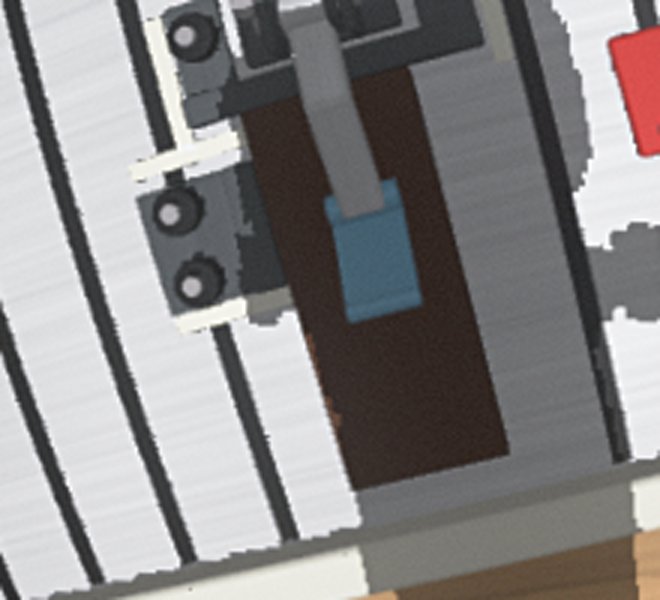

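```bash
python3 - <<'E'
from h import *
P=dict(np.load("pics/w11.npz"))
c=lambda u,v:(120+u/3,60+v/3)
W=lambda u,v,z=.039:np.round(EN.e(onz(P,*c(u,v),z,True))[0]*1e3,1)
R=[(411,70),(430,140),(456,245),(482,350),(509,453)]
L=[(242,118),(270,205),(295,290),(320,375),(353,487)]
T=[(355,489),(430,472),(509,454)]
for n,s in(("R",R),("L",L),("T",T)): print(n,[W(*a).tolist() for a in s])
im=cv2.imread("pics/w11.png")
cv2.imwrite("pics/w11d.png",cv2.resize(im[75:170,180:275],None,fx=6,fy=6,interpolation=cv2.INTER_CUBIC))
E
```

```text
R [[70.0, -24.1, 39.0], [47.3, -24.2, 39.0], [13.3, -23.6, 39.0], [-21.6, -23.1, 39.0], [-57.8, -23.1, 39.0]]
L [[70.4, 30.8, 39.0], [41.1, 29.8, 39.0], [12.7, 29.8, 39.0], [-16.4, 30.0, 39.0], [-56.6, 30.7, 39.0]]
T [[-57.5, 30.3, 39.0], [-57.8, 4.0, 39.0], [-58.1, -23.1, 39.0]]
```

View pics/w11d.png

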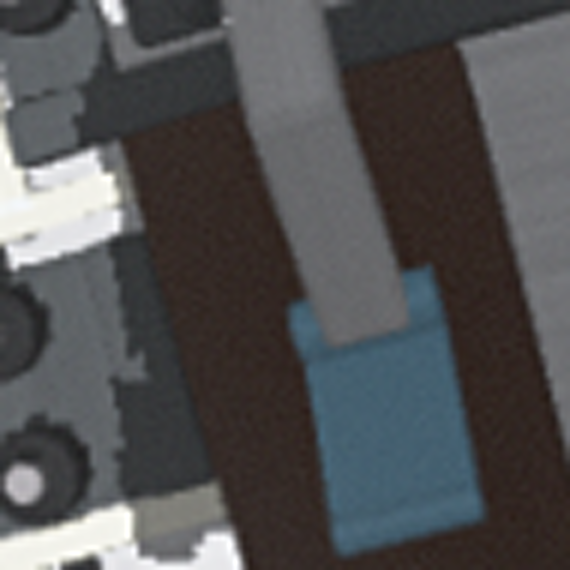

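```bash
python3 - <<'E'
from go import *
# fob location from w1
P=dict(np.load("pics/w1.npz")); print("fob eng",EN.e(onz(P,376,160,.035,True))*1e3)
R,_=toolG(EN.yaw);q=quat(R)
pts=[EN.w(np.array(v)*1e-3)[0] for v in ([44,-47,110],[44,-47,33.5],[44,-30,33.5])]
print([kin.inverse_kinematics(a,q) for a in pts])
t=arm.read_state()['time']
arm.move_pose(EN.w([.044,-.047,.15])[0],q)
eoat.gripper_to(0.0,30)
print(arm.read_state()['time'])
h=arm.move_l(pts[1],feed=.1,until_force=5);s=arm.read_state();print(h,EN.e(s['ee_pos'])*1e3,np.round(s['contact_force']@EN.R,1))
if not h:
    h=arm.move_l(pts[2],feed=.03,until_force=6);s=arm.read_state();print(h,EN.e(s['ee_pos'])*1e3,np.round(s['contact_force']@EN.R,1),s['time'])
E
```

```text
fob eng [[ 47.12425591 -96.35580418  35.        ]]
[array([ 0.01952034,  0.49666887, -0.05370615,  1.0204213 ,  0.        ,
       -0.0787417 ]), array([ 0.01952034,  0.56336632, -0.1568681 ,  0.85056191,  0.        ,
       -0.0787417 ]), array([ 0.04767382,  0.5645506 , -0.15474733,  0.8514984 ,  0.        ,
       -0.05058822])]
29.8833
False [[ 44.72383134 -47.04738915  34.29074588]] [ 0.  -0.1  0. ]
False [[ 43.99419981 -30.17340843  33.58523213]] [ 0.3 -2.1  1.6] 31.9167
```

```bash
python3 - <<'E'
from go import *
R,_=toolG(EN.yaw);q=quat(R)
for y in (-29,-28,-27,-26,-25,-24):
    h=arm.move_l(EN.w([.044,y*1e-3,.0335])[0],feed=.03,until_force=10);s=arm.read_state();F=s['contact_force']@EN.R;print(y,h,np.round(EN.e(s['ee_pos'])*1e3,2),np.round(F,1),round(s['time'],2))
    if h or F[1]<-9: break
E
```

```text
-29 False [[ 44.01 -30.08  33.57]] [-1.4 -4.9  1.2] 32.17
-28 False [[ 44.05 -29.99  33.61]] [-1.5 -7.1  1.5] 32.42
-27 False [[ 44.1  -29.87  33.6 ]] [-0.5 -9.   1.5] 32.67
-26 False [[ 44.13 -29.8   33.61]] [ -0.4 -12.4   1.6] 32.92
```

```bash
python3 - <<'E'
from go import *
R,_=toolG(EN.yaw);q=quat(R)
arm.move_l(EN.w([.044,-.042,.0335])[0],feed=.08)
arm.move_l(EN.w([.044,-.045,.15])[0],feed=.2)
p2=EN.w([-.03,-.02,.2])[0];R,_=toolR(EN.yaw-.25)
arm.move_pose(p2,quat(R)); print(arm.read_state()['time'])
im,_=snap(imaging,"wrist","w12")
cv2.imwrite("pics/w12c.png",cv2.resize(im[60:260,120:340],None,fx=3,fy=3,interpolation=cv2.INTER_CUBIC))
E
```

```text
36.425
```

View pics/w12c.png

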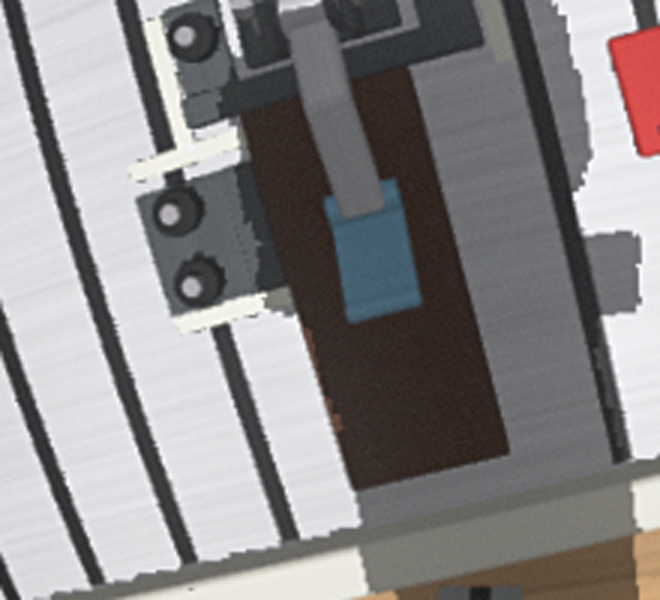

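```bash
python3 - <<'E'
from h import *
for n in("w11","w12"):
    P=dict(np.load(f"pics/{n}.npz"));im=cv2.imread(f"pics/{n}.png").astype(float)
    g=im[:,:,0]*1.0  # blue: brown low, grey high
    def edge(A,B,z,half=.006):
        A,B=np.array(A),np.array(B);d=(B-A)/np.linalg.norm(B-A);nrm=np.array([-d[1],d[0]]);out=[]
        for s in np.linspace(0.05,.95,40):
            c=A+(B-A)*s;k=np.linspace(-half,half,61)
            X=EN.w(np.c_[c[0]+k*nrm[0],c[1]+k*nrm[1],np.full(61,z)]);uv=proj(P,X,True).astype(np.float32)
            v=cv2.remap(g.astype(np.float32),uv[:,0][None],uv[:,1][None],cv2.INTER_LINEAR)[0]
            dv=np.abs(np.gradient(v));i=dv.argmax()
            w=dv[max(0,i-6):i+7];kk=k[max(0,i-6):i+7];o=(w*kk).sum()/w.sum();out.append(c+o*nrm)
        out=np.array(out);
        t=out@d;r=out@nrm
        for _ in range(4):
            f=np.polyfit(t,r,1);e=r-np.polyval(f,t);ok=abs(e)<max(3e-4,1.5*np.std(e));t,r=t[ok],r[ok]
        return np.degrees(np.arctan(f[0])),len(t),r.mean()*1e3
    print(n,"right",edge((-.052,-.0235),(.065,-.0235),.039),"tail",edge((-.0577,.028),(-.0577,-.021),.039),"left",edge((-.052,.0305),(.010,.0305),.039))
E
```

```text
w11 right (np.float64(-0.17928335585974794), 40, np.float64(-23.53478883814592)) tail (np.float64(-0.15560185159041293), 40, np.float64(-57.77929330068152)) left (np.float64(-0.03809359072393527), 36, np.float64(31.696058873778874))
w12 right (np.float64(-0.03174823353819796), 40, np.float64(-23.528908834856132)) tail (np.float64(-0.09590391086389491), 36, np.float64(-57.700488338614235)) left (np.float64(0.21715525629136054), 36, np.float64(31.605438449820383))
```

```bash
python3 - <<'E'
from go import *
snap(imaging,"side","s13")
im=cv2.imread("pics/s13.png")[80:230,200:380];cv2.imwrite("pics/13c.png",cv2.resize(im,(720,600),interpolation=cv2.INTER_CUBIC))
s=arm.read_state();print(s['contact_force'],s['time'])
E
```

```text
[ 0.34413591  0.77670794 -0.50075793] 36.525
```

View pics/13c.png

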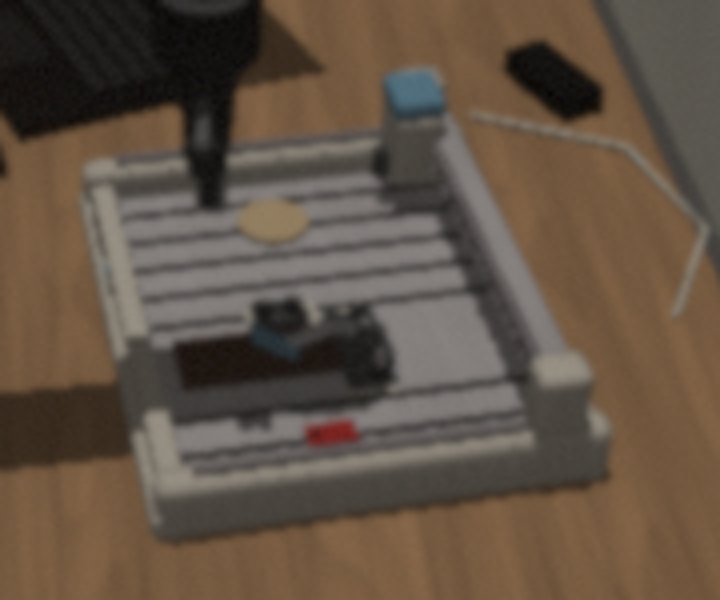

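The side view shows the plaque flat at about (260,360) in the crop, with the blue foot on it. The coaster at (273,220) and the fob at (331,433) haven't moved, and the gripper is well clear.

```bash
python3 - <<'E'
from plant import workorder,arm
print(workorder.sign_off(),arm.read_state()['time'])
E
```

```text
the job is handed in; nothing more can be done
the job is handed in; nothing more can be done
```

The plaque is loaded and the job is handed in, at about 36.5 s of the 59 s allowed.

- **Insertion:** I gripped the plaque at its tail, tilted it 13° over the rail, nosed it under the blue lip and laid it flat.
- **Seating:** I pressed it against the stop with about 9.7 N and the fence with about 8.5 N together, then let go. A closed-finger nudge of about 12 N on its right edge then squared it.

**Last checks**
- **Position:** the wrist picture puts the nose at about x = 72.3 mm and the left edge at about y = 31.6 mm. The stop was seen at about 72.5 mm and felt at 72.9 mm. The fence was seen at about 32 mm and felt at about 32.3 mm.
- **Squareness:** yaw read -0.03° on the right edge, -0.10° on the tail and +0.22° on the left edge. Before the nudge the right edge and tail read about -0.17°.
- **Scene:** the side picture shows the plaque flat with the foot on it, and the fob and coaster unmoved. The gripper touched nothing.

**Checks that disagreed or were not made**
- On the way to the stop, force readings flagged contact early, at about 66 mm. Raising the tool slightly let the plaque move on, so this was bed friction and not the stop.
- The hand-picked fence lines in the pictures scattered by 1 to 3° in angle, so I took the yaw from the bed grooves.
- I did not measure the hold-down arm's angle; that it bears on the plaque is judged from the pictures only.
- I did not recheck the tape roll in the last picture.

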